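# Slot the red pot into the middle of the paint rack

## Task

Put the loose gouache pot with the red band into the middle of the row on the wooden rack, so that it stands in line with the other four, two on either side. There is just room for five once the pots are nudged apart against the metal stops at both ends: slide them along without lifting them out of the rack, feel for the stops and press gently (under 20 N), never forcing a pot against the rack, the stops or another pot. Let go of everything, and leave the bear, the tape roll and the eraser where they are.

Things in the scene. Friction and masses are not known exactly. Their poses are not given: they have to be found in the camera images.
- rack: fixed rack of light wood, 260 mm long (its y), 84 mm deep (its x, which points to the back rail). Origin on the table under the line of the row, midway along the rack; z up. Floor 6 mm thick, from x = -52 to +32 mm; the pots stand along x = 0. Front open (an apron to slide a pot along); at each end of the row an aluminium stop clip
- rail_mid (a point): middle of the back rail's top, 18 mm above the table; axes as the rack's. The rail is 10 mm thick, its front face 20 mm behind the line of the row. Behind it a 5 mm bar joins the stop clips; the clips' arms reach over the rail to 40 mm behind the line, their black thumbscrews to 33 mm above the table
- row_mid (a point): point on the rack's floor, 6 mm above the table, on the line of the row, midway along the rack; axes as the rack's. As found, the four pots stand close together (0.3 mm apart), centred here: centres at about 18 and 55 mm to either side, with 2 to 37 mm free between each outer pot and its stop
- rack_end (a point): left end (+y) of the rack's floor top, on the line of the row. The stop clips are rigid plates 8 mm thick, 34 mm deep, tops 46 mm above the table, clamped immovable and always 186 mm apart inside (five pots and 4 mm of play). The pair is set up to 17 mm to either side of the rack's middle; that is not measured: find it by feel
- red_pot: small round screw pot of gouache, white lid and a red band; 36.4 mm across the lid, 41 mm tall (body 34.4 mm across up to 28 mm, then the lid), 44 to 77 g, rigid; origin at the centre of its underside, z up. Grip it lightly (20 N holds it): pads that swing as they close press it down, and raising it 1 to 2 mm eases that. Stands loose on the table, to the robot's right of the rack
- pot_a: small round screw pot of gouache, white lid and a blue band; 36.4 mm across the lid, 41 mm tall (body 34.4 mm across up to 28 mm, then the lid), 44 to 77 g, rigid; origin at the centre of its underside, z up. Grip it lightly (20 N holds it): pads that swing as they close press it down, and raising it 1 to 2 mm eases that. One of the four in the row; which stands where varies
- pot_b: small round screw pot of gouache, white lid and a plain band; 36.4 mm across the lid, 41 mm tall (body 34.4 mm across up to 28 mm, then the lid), 44 to 77 g, rigid; origin at the centre of its underside, z up. Grip it lightly (20 N holds it): pads that swing as they close press it down, and raising it 1 to 2 mm eases that. One of the four in the row; which stands where varies
- pot_c: small round screw pot of gouache, white lid and a blue band; 36.4 mm across the lid, 41 mm tall (body 34.4 mm across up to 28 mm, then the lid), 44 to 77 g, rigid; origin at the centre of its underside, z up. Grip it lightly (20 N holds it): pads that swing as they close press it down, and raising it 1 to 2 mm eases that. One of the four in the row; which stands where varies
- pot_d: small round screw pot of gouache, white lid and a plain band; 36.4 mm across the lid, 41 mm tall (body 34.4 mm across up to 28 mm, then the lid), 44 to 77 g, rigid; origin at the centre of its underside, z up. Grip it lightly (20 N holds it): pads that swing as they close press it down, and raising it 1 to 2 mm eases that. One of the four in the row; which stands where varies
- bear: yellow toy bear charm, 39x45x62 mm, loose bystander; origin at the centre of its underside
- tape: roll of masking tape lying flat, 104 mm across, 18 mm high, loose bystander; origin at the centre of its underside
- eraser: eraser in a blue sleeve, 18x42x12 mm, loose bystander; origin at the centre of its underside
Things that resemble listed ones, but are neither listed nor needed, are in the scene too. Leave any pink look-alike of the pot_d alone.

How it is judged:
At the end, for the whole second after the job is handed in: all five pots stand upright (within 0.1 rad) and at rest on the rack's floor, each within 7 mm of the line of the row, and the red one is the middle one of the five (no other pot's centre farther than 90 mm from its own, which only the middle place allows) (x of pot_a in the frame of rack between -0.007 and 0.007 m and z of pot_a in the frame of rack between 0.003 and 0.009 m and angle between each of pot_a, pot_b, pot_c, pot_d, red_pot's own z axis and vertical below 0.1 rad and linear speed of each of pot_a, pot_b, pot_c, pot_d, red_pot below 0.02 m/s and x of pot_b in the frame of rack between -0.007 and 0.007 m and z of pot_b in the frame of rack between 0.003 and 0.009 m and x of pot_c in the frame of rack between -0.007 and 0.007 m and z of pot_c in the frame of rack between 0.003 and 0.009 m and x of pot_d in the frame of rack between -0.007 and 0.007 m and z of pot_d in the frame of rack between 0.003 and 0.009 m and x of red_pot in the frame of rack between -0.007 and 0.007 m and z of red_pot in the frame of rack between 0.003 and 0.009 m and horizontal distance between red_pot and pot_a below 0.09 m and horizontal distance between red_pot and pot_b below 0.09 m and horizontal distance between red_pot and pot_c below 0.09 m and horizontal distance between red_pot and pot_d below 0.09 m); the robot touches nothing.
It fails at once if a pot of the row is lifted more than 12 mm off the rack's floor (z of any of pot_a, pot_b, pot_c, pot_d in the frame of rack above 0.018 m).
It fails at once if a pot is pressed against the rack or its stop clips with more than 20 N (contact force between any of pot_a, pot_b, pot_c, pot_d, red_pot and rack above 20 N).
It fails at once if the red pot is pressed against another pot with more than 20 N (contact force between red_pot and pot_a above 20 N or contact force between red_pot and pot_b above 20 N or contact force between red_pot and pot_c above 20 N or contact force between red_pot and pot_d above 20 N).
It fails at once if the bear, the tape roll or the eraser is shifted by more than 20 mm (distance of any of bear, tape, eraser from where it was at the start of the episode above 0.02 m).
It also fails if it takes over 64 s, if anything falls off the work surface, if the arm or the gripper's body presses on something with over 40 N, if the wrist force passes 120 N, or if a joint passes its speed limit or range.

## Robot

A 6-joint arm with a two-finger parallel gripper is mounted at the origin on the work surface; the furniture and walls round the work are solid. World frame = base frame: x ahead of the robot, y to its left, z up, the work surface at z = 0. Lengths are in m, angles in rad, forces in N, time in s.
With the tool pointing down it reaches from about 0.35 to 0.85 m from the base axis. Payload 8.1 kg.
Tool frame: the origin (TCP) lies at the centre of the arm's flange, where the gripper is bolted on; the fingertips stand 186 mm ahead of it and the grasp point (between the pads) lies 167 mm ahead of it; z points along the fingers, y is the line along which they close (so a half turn about z gives the same grasp; the last joint's range is limited). The gripper opens to 93 mm and grips with 3 to 60 N. Pads are 15 mm wide; open, the fingers measure 128 mm over their backs; the gripper's body (75 mm by 188 mm) begins 65 mm behind the grasp point.
Start: joints at [-1.366, 0.13, 1.488, -0, 1.523, -0.085], TCP at [0.171, -0.575, 0.405] pointing down, gripper open.
Joint ranges: [-2.96, 2.96], [-0.89, 2.26], [0.02, 2.5], [-1.34, 4.48], [0, 2.73], [-2.66, 2.66]. Speed limits (rad/s): [2.39, 2.39, 2.79, 3.14, 3.14, 3.14].

## Interface

Orientations are given as a rotation vector (axis times angle).
In Python, from plant import read_state, read_camera, camera_params, robot gives the robot as it stands.
- The arm moves only by the tool carry_out, never from a script. Its argument "targets" is a list of rows, each an object of numbers: "hand": the opening in per cent of the stroke, from 0 (shut) to 100 (fully open); "x", "y", "z": the shift along the tool's x, y, z in m; "ax", "ay", "az": the turn, a rotation vector about the tool's x, y, z in rad. In form: [{"hand": .., "x": .., "y": .., "z": .., "ax": .., "ay": .., "az": ..}, ...]. A call has 1 to 8 rows; each row is the pose to reach, as a shift and turn from the pose commanded when the call began, along the tool's axes at that moment; what a row does not reach only later rows make up. A row lasts 1/8 s, in which the tool goes at most 62.5 mm and 10.7 degrees, less where a joint would pass 70% of its speed; a pose out of reach is approached as far as the arm can. A call with a gripper value outside its range is refused whole. The fingers move at their own pace and stop on an object; "newtons" is the grip in N (left out, the last holds). Time passes only in rows, so rows that repeat a pose let the fingers close. It gives the time, the measured TCP pose, the force, the opening and the grip force at its end, in the units of the state.
- read_state(): the state, without advancing time (a new reading comes with each control period).
- read_camera(name): name is "scene" or "top" or "wrist"; returns (picture, depth): 420x560x3 uint8, blue, green, red; 420x560 float32, m along the optical axis (not along the pixel's ray), 0 where there is no reading.
- camera_params(name): a dict with "fx", "fy", "cx", "cy" (pixels), "position" and "rotation" of the camera in the world. Camera axes: x right, y up, looking along -z (the intrinsics and any distortion apply to the point x, -y, -z); pixel columns grow to the right and rows downward; lengths in m; the calibration is good to about 2 mm. A picture is of the moment at which its call begins: read the wrist's pose just before it. camera_params takes no time and is no camera call; for the wrist camera it gives the pose at the moment of the call.
- robot.close_job(): hands the job in; it is judged then, once.
The state is a dict: "t": time; "q": joint angles; "dq": joint speeds; "joint_torque": joint torques, N m; "tool_pos": TCP position; "orientation": TCP orientation; "force": force on the tool from outside, world axes, zero at the start; "wrist_torque": the same for the moment, N m; "opening": finger opening in m; "gripper_force": force on a finger pad.
Only numpy, scipy, OpenCV 4.12 (cv2) and the standard library are available. Lean on these libraries where they do the work, as an engineer would, in place of code of your own. Each camera call takes 0.05 s, during which the arm holds its last target. There are 200 camera calls.

## Working session

There is one attempt and no reset: what is moved stays moved. The work goes in short steps, Python scripts to look and compute and a tool call to move; the robot and the scene stay as the last step left them, time stands still between calls to the robot, and variables do not carry over. Pictures are saved under pics/ and viewed, at most 10 in all, crops included, and the job is handed in when it is done.

Besides the shell and the picture viewer there is one more tool, called after "Call:" as name(argument=value, ...), one argument or row to a line, values as JSON. carry_out: Moves the arm, as the interface text tells. Its arguments: {"type":"object","properties":{"targets":{"type":"array","items":{"type":"object","properties":{"hand":{"type":"number"},"x":{"type":"number"},"y":{"type":"number"},"z":{"type":"number"},"ax":{"type":"number"},"ay":{"type":"number"},"az":{"type":"number"}}}},"newtons":{"type":"number"}},"required":["targets"]}

```bash
ls; mkdir -p pics
cat > h.py <<'E'
import numpy as np,cv2
from plant import read_state,read_camera,camera_params,robot
def save(n,f):
    im,d=read_camera(n);cv2.imwrite('pics/'+f+'.png',im);np.save('pics/'+f+'.npy',d);return im,d
def ray(p,u,v):
    R=np.array(p['rotation']).reshape(3,3)
    r=np.array([(u-p['cx'])/p['fx'],-(v-p['cy'])/p['fy'],-1.]);return np.array(p['position']),R@r
def onz(p,u,v,z):
    o,r=ray(p,u,v);return o+r*(z-o[2])/r[2]
E
python3 - <<'E'
from h import *
a,_=save('scene','s0');b,_=save('top','t0')
for n in('scene','top'):print(camera_params(n))
print(read_state())
E
```

```text
pics
{'fx': 479.6221875209376, 'fy': 479.6221875209376, 'cx': 286.69835195320013, 'cy': 211.44193606491385, 'position': array([-0.08984007,  0.51499201,  0.99195459]), 'rotation': array([ 0.38045287, -0.80537156, -2.18281227])}
{'fx': 381.5587227274397, 'fy': 381.5587227274397, 'cx': 278.0360562916782, 'cy': 207.41873640149092, 'position': array([ 0.35101514, -0.01417398,  0.86972479]), 'rotation': array([ 0.10272106, -0.16400603, -1.5737153 ])}
{'t': 0.1, 'q': array([-1.36640327e+00,  1.31066103e-01,  1.48917866e+00, -2.34353629e-05,
        1.52299482e+00, -8.54003997e-02]), 'dq': array([ 0.00038968, -0.00049276, -0.00178663,  0.00275739, -0.00181296,
        0.00149369]), 'joint_torque': array([ 1.03185997e-03, -5.61338675e+01, -4.93097734e+01,  7.71127339e-02,
        2.91865534e-02, -1.92278321e-05]), 'tool_pos': array([ 0.17142681, -0.57477098,  0.40379922]), 'orientation': array([-3.10704568e+00, -4.53379917e-01,  1.90429364e-04]), 'force': array([-0.45961211,  0.5609058 ,  0.33353876]), 'wrist_torque': array([ 0.02887445,  0.0487808 , -0.02520386]), 'gripper_force': 0.0, 'opening': 0.0929962276280682}
```

View pics/s0.png

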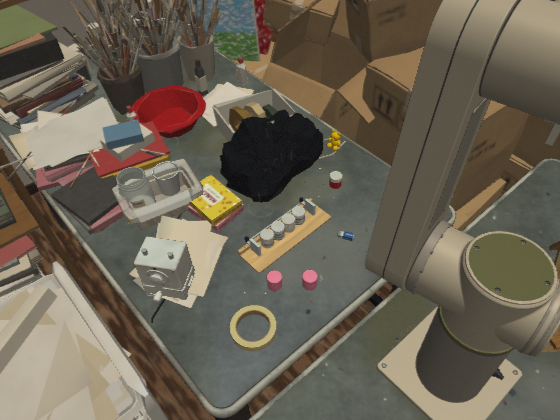

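View pics/t0.png

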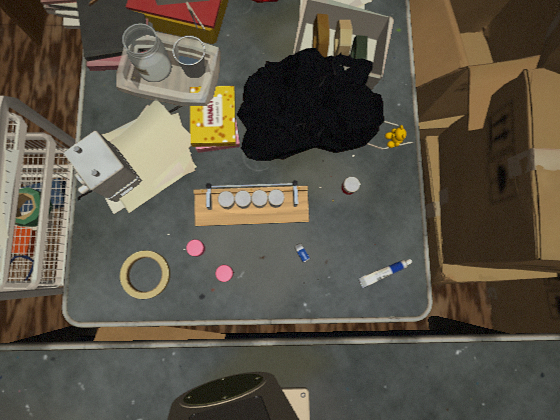

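The top view shows the rack at about (195–309, 185–225), with lids at (226,199), (243,199), (259,199) and (276,198), and clips near u=208 and u=296. The red pot is at (350,185), the bear at (397,136), the tape at (145,274) and the eraser at (304,253). Pink look-alikes are at (195,248) and (224,273).

```bash
cat >> h.py <<'E'
from scipy.spatial.transform import Rotation as Rn
def ray(p,u,v):
    r=np.array([(u-p['cx'])/p['fx'],-(v-p['cy'])/p['fy'],-1.]);return np.array(p['position']),Rn.from_rotvec(p['rotation']).as_matrix()@r
def cloud(p,d):
    v,u=np.mgrid[:d.shape[0],:d.shape[1]]
    R=Rn.from_rotvec(p['rotation']).as_matrix()
    P=np.stack([(u-p['cx'])/p['fx']*d,-(v-p['cy'])/p['fy']*d,-d],-1)@R.T+p['position']
    P[d==0]=np.nan;return P
E
python3 - <<'E'
from h import *
im=cv2.imread('pics/t0.png');d=np.load('pics/t0.npy');p=camera_params('top')
P=cloud(p,d);z=P[...,2]
print('table z',np.nanmedian(z[240:260,240:280]))
hsv=cv2.cvtColor(im,cv2.COLOR_BGR2HSV)
def blobs(x0,x1,y0,y1,h):
    m=np.zeros(z.shape,np.uint8);s=np.s_[y0:y1,x0:x1]
    m[s]=((z[s]>h-.007)&(z[s]<h+.007)&(hsv[s][...,1]<70))
    n,l,st,c=cv2.connectedComponentsWithStats(m)
    for i in range(1,n):
        if st[i,4]>25: print(h,st[i],c[i].round(1),onz(p,*c[i],h).round(4),np.nanmedian(P[l==i],0).round(4))
blobs(180,320,175,230,.047);blobs(335,370,170,205,.041)
# wood
m=((hsv[...,0]>8)&(hsv[...,0]<25)&(hsv[...,1]>60)&(z<.02)&(z>-.01)).astype(np.uint8);m[:175]=0;m[235:]=0;m[:,:185]=0;m[:,320:]=0
c=max(cv2.findContours(m,0,2)[0],key=cv2.contourArea);r=cv2.minAreaRect(c)
print([onz(p,*q,.006).round(4) for q in cv2.boxPoints(r)],r)
crop=cv2.resize(im[165:240,185:375],None,fx=4,fy=4,interpolation=2);cv2.imwrite('pics/c1.png',crop)
E
```

```text
table z -0.0001644007565266281
0.047 [294 189   5  16  53] [295.9 196.2] [ 0.5168 -0.0868  0.047 ] [ 0.5175 -0.0871  0.0456]
0.047 [218 190  67  18 836] [250.7 198. ] [0.513  0.0127 0.047 ] [0.5132 0.0142 0.0466]
0.047 [206 192   5  16  60] [207.7 199. ] [0.5111 0.1063 0.047 ] [0.5112 0.1061 0.0453]
0.041 [344 176  16  17 204] [351.6 183.9] [ 0.5458 -0.2132  0.041 ] [ 0.5458 -0.2136  0.0401]
[array([0.5428, 0.1466, 0.006 ]), array([ 0.5524, -0.1185,  0.006 ]), array([ 0.466 , -0.1196,  0.006 ]), array([0.4577, 0.1413, 0.006 ])] ((250.98902893066406, 205.2041015625), (36.826602935791016, 114.92121887207031), 87.87889862060547)
```

View pics/c1.png

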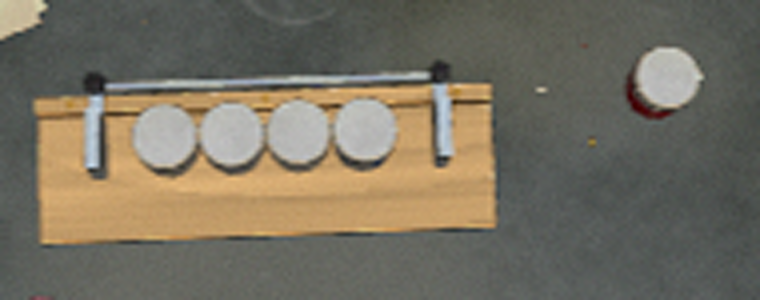

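The crop shows four lids in line between the two clips, with more free room on the right than on the left. The red pot stands free at about crop (665,78).

```bash
cat >> h.py <<'E'
def shift(x,y,z,yaw): # TCP target world; yaw of rack x axis = tool y ; tool z down
    s=read_state();R=Rn.from_rotvec(s['orientation'])
    ty=np.array([np.cos(yaw),np.sin(yaw),0]);tz=np.array([0,0,-1.]);tx=np.cross(ty,tz)
    T=Rn.from_matrix(np.stack([tx,ty,tz],1))
    return R.inv().apply(np.array([x,y,z])-s['tool_pos']).round(4),(R.inv()*T).as_rotvec().round(4)
E
python3 - <<'E'
from h import *
d=np.load('pics/t0.npy');p=camera_params('top');P=cloud(p,d)
print(shift(.513,.0127,.36,.03))
X,Y,Z=P[...,0],P[...,1],P[...,2]
for a in np.arange(.53,.68,.01):
    m=(X>a)&(X<a+.01)&(Y>-.15)&(Y<.2);print(a.round(2),np.nanmax(Z[m]).round(3),end='; ')
m=(X>.535)&(X<.56)&(Y>-.05)&(Y<.07);print('rail/bar',np.nanpercentile(Z[m],[50,95,99]))
m=(X>.5)&(X<.65)&(Y>-.27)&(Y<-.15);print('near red',np.nanpercentile(Z[m],[50,95,99]))
print(robot, camera_params('wrist'))
E
```

```text
(array([ 0.4952, -0.4653,  0.0446]), array([-1.300e-03, -1.200e-03, -1.311e+00]))
0.53 0.051; 0.54 0.035; 0.55 0.035; 0.56 0.028; 0.57 0.028; 0.58 0.03; 0.59 0.087; 0.6 0.1; 0.61 0.109; 0.62 0.117; 0.63 0.122; 0.64 0.128; 0.65 0.134; 0.66 0.134; 0.67 0.128; 0.68 0.121; rail/bar [0.01513982 0.01951423 0.02061799]
near red [0.0005943  0.10959785 0.1207264 ]
<Robot object at 0x7f50edcbc050> {'fx': 294.9192956211863, 'fy': 294.9192956211863, 'cx': 280.00334248055174, 'cy': 206.67831043758707, 'position': array([ 0.2341711 , -0.55517948,  0.38422356]), 'rotation': array([-0.2064123 ,  0.15625062, -1.27370452])}
```

Call:
carry_out(
  targets=[
    {"hand": 60, "x": 0.495, "y": -0.465, "z": 0.045, "az": -1.311},
    {"hand": 60, "x": 0.495, "y": -0.465, "z": 0.045, "az": -1.311},
    {"hand": 60, "x": 0.495, "y": -0.465, "z": 0.045, "az": -1.311},
    {"hand": 60, "x": 0.495, "y": -0.465, "z": 0.045, "az": -1.311},
    {"hand": 60, "x": 0.495, "y": -0.465, "z": 0.045, "az": -1.311},
    {"hand": 60, "x": 0.495, "y": -0.465, "z": 0.045, "az": -1.311},
    {"hand": 60, "x": 0.495, "y": -0.465, "z": 0.045, "az": -1.311},
    {"hand": 60, "x": 0.495, "y": -0.465, "z": 0.045, "az": -1.311},
  ],
  newtons=5,
)

```text
schema error: expected keys hand, x, y, z, ax, ay, az
```

Run:
```python
from h import *
print(shift(.513,.0127,.36,.03))
```

```text
(array([ 0.4952, -0.4653,  0.0446]), array([-1.300e-03, -1.200e-03, -1.311e+00]))
```

Call:
carry_out(
  targets=[
    {"hand": 60, "x": 0.495, "y": -0.465, "z": 0.045, "ax": 0, "ay": 0, "az": -1.311},
    {"hand": 60, "x": 0.495, "y": -0.465, "z": 0.045, "ax": 0, "ay": 0, "az": -1.311},
    {"hand": 60, "x": 0.495, "y": -0.465, "z": 0.045, "ax": 0, "ay": 0, "az": -1.311},
    {"hand": 60, "x": 0.495, "y": -0.465, "z": 0.045, "ax": 0, "ay": 0, "az": -1.311},
    {"hand": 60, "x": 0.495, "y": -0.465, "z": 0.045, "ax": 0, "ay": 0, "az": -1.311},
    {"hand": 60, "x": 0.495, "y": -0.465, "z": 0.045, "ax": 0, "ay": 0, "az": -1.311},
    {"hand": 60, "x": 0.495, "y": -0.465, "z": 0.045, "ax": 0, "ay": 0, "az": -1.311},
    {"hand": 60, "x": 0.495, "y": -0.465, "z": 0.045, "ax": 0, "ay": 0, "az": -1.311},
  ],
  newtons=5,
)

```text
t: 1.1
tool_pos: [0.4228, -0.1418, 0.3714]
orientation: [2.185, 2.257, 0.0]
force: [1.2, 0.3, -0.0]
opening: 0.056
gripper_force: 0.0
```

Run:
```python
from h import *
print(shift(.513,.0127,.36,.03))
```

```text
(array([0.1514, 0.0952, 0.0114]), array([0.0002, 0.0002, 0.0028]))
```

Call:
carry_out(
  targets=[
    {"hand": 60, "x": 0.151, "y": 0.095, "z": 0.011, "ax": 0, "ay": 0, "az": 0.003},
    {"hand": 60, "x": 0.151, "y": 0.095, "z": 0.011, "ax": 0, "ay": 0, "az": 0.003},
    {"hand": 60, "x": 0.151, "y": 0.095, "z": 0.011, "ax": 0, "ay": 0, "az": 0.003},
    {"hand": 60, "x": 0.151, "y": 0.095, "z": 0.011, "ax": 0, "ay": 0, "az": 0.003},
    {"hand": 60, "x": 0.151, "y": 0.095, "z": 0.011, "ax": 0, "ay": 0, "az": 0.003},
  ],
)

```text
t: 1.72
tool_pos: [0.5125, 0.0101, 0.3602]
orientation: [-2.19, -2.252, 0.002]
force: [-0.3, -0.3, -0.0]
opening: 0.0557
gripper_force: 0.0
```

Run:
```python
from h import *
s=read_state();p=camera_params('wrist');im,d=save('wrist','w1');print(s['tool_pos'],shift(.513,.0127,.36,.03))
P=cloud(p,d);z=P[...,2]
m=((z>.040)&(z<.052)).astype(np.uint8)
n,l,st,c=cv2.connectedComponentsWithStats(m)
for i in range(1,n):
    if st[i,4]>80: print(st[i],c[i].round(1),onz(p,*c[i],.047).round(4),np.nanmedian(P[l==i],0).round(4))
```

```text
[0.51251045 0.01008378 0.3601635 ] (array([0.0032, 0.0007, 0.0004]), array([-0.0009,  0.0003, -0.0033]))
[ 153   47   38   41 1138] [171.6  66.7] [0.4086 0.1337 0.047 ] [0.4065 0.1349 0.0413]
[407  56  17 111 601] [415.  110.6] [0.6371 0.1018 0.047 ] [0.6375 0.1023 0.0463]
[264  95  36  10 353] [281.6  99.5] [0.5105 0.1082 0.047 ] [0.5107 0.1082 0.0464]
[102 116  37  37 989] [119.7 134. ] [0.3548 0.0722 0.047 ] [0.3518 0.0721 0.0413]
[ 264  123   37  141 3963] [282.  192.2] [0.5134 0.0195 0.047 ] [0.5135 0.0218 0.0471]
[431 183  33  12  85] [445.4 188.6] [0.6781 0.0279 0.047 ] [0.6775 0.0276 0.047 ]
```

View pics/w1.png

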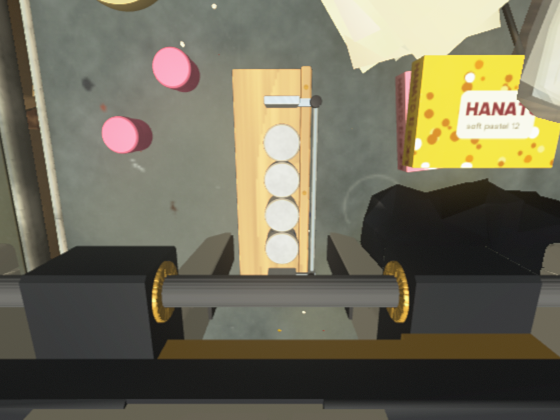

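The wrist view shows the lids at (282,143), (282,180), (282,214) and (282,248), the left clip at (282,100), and the screw bar behind the rail at u=314.

Run:
```python
from h import *
p=camera_params('wrist')
for v in(123,264):print(onz(p,282.3,v,.047).round(4))
d=np.load('pics/w1.npy');im=cv2.imread('pics/w1.png');P=cloud(p,d)
c=cv2.HoughCircles(cv2.medianBlur(im[100:275,255:310],3)[...,0],3,1,28,param1=120,param2=12,minRadius=15,maxRadius=21)
for a in c[0]:print(a,onz(p,a[0]+255,a[1]+100,.047).round(4))
# clip near face: min y of clip blob
z=P[...,2];m=(z>.042)&(z<.05)&(P[...,1]>.09)&(P[...,1]<.12)&(P[...,0]>.49)&(P[...,0]<.535)
print('clip y',np.percentile(P[m][:,1],[2,50,98]))
```

```text
[0.5119 0.0863 0.047 ]
[ 0.5161 -0.0599  0.047 ]
[26.5 42.5 18.1] [0.5116 0.068  0.047 ]
[ 26.5 114.5  16.8] [ 0.5137 -0.0046  0.047 ]
[26.5 79.5 17.4] [0.5127 0.0317 0.047 ]
[ 26.5 148.5  16. ] [ 0.5148 -0.0421  0.047 ]
clip y [0.10367444 0.10762005 0.11191337]
```

Call:
carry_out(
  targets=[
    {"hand": 60, "x": 0.058, "y": 0, "z": 0.04, "ax": 0, "ay": 0, "az": 0},
    {"hand": 60, "x": 0.058, "y": 0, "z": 0.08, "ax": 0, "ay": 0, "az": 0},
    {"hand": 60, "x": 0.058, "y": 0, "z": 0.1, "ax": 0, "ay": 0, "az": 0},
    {"hand": 60, "x": 0.058, "y": 0, "z": 0.1, "ax": 0, "ay": 0, "az": 0},
  ],
)

```text
t: 2.28
tool_pos: [0.51, 0.0668, 0.2589]
orientation: [-2.191, -2.248, 0.005]
force: [0.3, -0.7, 0.5]
opening: 0.0556
gripper_force: 0.0
```

Run:
```python
from h import *
print(shift(.5111,.068,.216,.029),read_state()['dq'].round(3))
```

```text
(array([0.0012, 0.0013, 0.0429]), array([-0.0038,  0.0002, -0.0037])) [-0.001 -0.03  -0.05   0.001  0.021  0.003]
```

Call:
carry_out(
  targets=[
    {"hand": 60, "x": 0.001, "y": 0.001, "z": 0.03, "ax": 0, "ay": 0, "az": -0.003},
    {"hand": 60, "x": 0.001, "y": 0.001, "z": 0.043, "ax": 0, "ay": 0, "az": -0.003},
    {"hand": 60, "x": 0.001, "y": 0.001, "z": 0.043, "ax": 0, "ay": 0, "az": -0.003},
    {"hand": 35, "x": 0.001, "y": 0.001, "z": 0.043, "ax": 0, "ay": 0, "az": -0.003},
    {"hand": 35, "x": 0.001, "y": 0.001, "z": 0.043, "ax": 0, "ay": 0, "az": -0.003},
    {"hand": 35, "x": 0.001, "y": 0.001, "z": 0.0425, "ax": 0, "ay": 0, "az": -0.003},
  ],
  newtons=5,
)

```text
t: 3.02
tool_pos: [0.5124, 0.0691, 0.2188]
orientation: [2.187, 2.254, 0.001]
force: [0.7, 0.2, -1.0]
opening: 0.0364
gripper_force: 5.0
```

Run:
```python
from h import *
print(shift(.5111,.068,.216,.029),{k:read_state()[k] for k in('force','opening','gripper_force')})
```

```text
(array([-0.0011, -0.0014,  0.0028]), array([ 0.001 , -0.    ,  0.0011])) {'force': array([ 0.71780357,  0.20492551, -0.96028087]), 'opening': 0.03641301250911882, 'gripper_force': 4.999946281313896}
```

Call:
carry_out(
  targets=[
    {"hand": 35, "x": 0.003, "y": 0, "z": 0, "ax": 0, "ay": 0, "az": 0},
    {"hand": 35, "x": 0.006, "y": 0, "z": 0, "ax": 0, "ay": 0, "az": 0},
    {"hand": 35, "x": 0.009, "y": 0, "z": 0, "ax": 0, "ay": 0, "az": 0},
    {"hand": 35, "x": 0.012, "y": 0, "z": 0, "ax": 0, "ay": 0, "az": 0},
    {"hand": 35, "x": 0.014, "y": 0, "z": 0, "ax": 0, "ay": 0, "az": 0},
    {"hand": 35, "x": 0.015, "y": 0, "z": 0, "ax": 0, "ay": 0, "az": 0},
  ],
)

```text
t: 3.78
tool_pos: [0.5119, 0.0843, 0.2185]
orientation: [2.187, 2.254, 0.001]
force: [0.5, -0.8, 5.1]
opening: 0.0364
gripper_force: 5.0
```

Call:
carry_out(
  targets=[
    {"hand": 35, "x": 0.001, "y": 0, "z": 0, "ax": 0, "ay": 0, "az": 0},
    {"hand": 35, "x": 0.002, "y": 0, "z": 0, "ax": 0, "ay": 0, "az": 0},
  ],
)

```text
t: 4.03
tool_pos: [0.5118, 0.0862, 0.2183]
orientation: [2.188, 2.254, 0.001]
force: [0.4, -1.0, 3.7]
opening: 0.036
gripper_force: 5.0
```

Call:
carry_out(
  targets=[
    {"hand": 35, "x": 0.001, "y": 0, "z": 0, "ax": 0, "ay": 0, "az": 0},
    {"hand": 35, "x": 0.0015, "y": 0, "z": 0, "ax": 0, "ay": 0, "az": 0},
  ],
)

```text
t: 4.28
tool_pos: [0.5116, 0.0876, 0.2181]
orientation: [2.188, 2.255, 0.0]
force: [0.4, -0.8, 4.3]
opening: 0.0363
gripper_force: 5.0
```

Call:
carry_out(
  targets=[
    {"hand": 35, "x": 0.001, "y": 0, "z": 0, "ax": 0, "ay": 0, "az": 0},
    {"hand": 35, "x": 0.002, "y": 0, "z": 0, "ax": 0, "ay": 0, "az": 0},
  ],
)

```text
t: 4.53
tool_pos: [0.5115, 0.0896, 0.218]
orientation: [-2.188, -2.254, 0.0]
force: [1.3, -0.3, 1.6]
opening: 0.0365
gripper_force: 5.0
```

Run:
```python
from h import *
im,d=save('top','t2');p=camera_params('top');P=cloud(p,d);z=P[...,2]
im2,_=save('scene','s2')
s=np.s_[165:240,185:320]
cv2.imwrite('pics/c2.png',np.hstack([cv2.resize(im[s],(540,300),interpolation=2)]))
cv2.imwrite('pics/c3.png',cv2.resize(im2[190:275,225:340],None,fx=5,fy=5,interpolation=2))
```

```text
(no output)
```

View pics/c3.png

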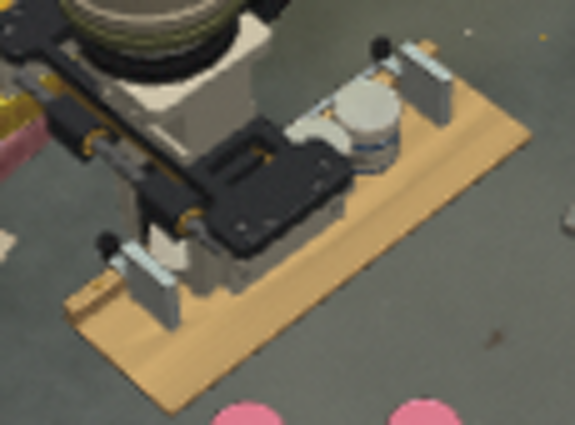

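The scene crop shows the gripper over the left pot near the left clip, but the pot is mostly hidden. I'll release, rise and check from above pot 2.

Call:
carry_out(
  targets=[
    {"hand": 60, "x": 0, "y": 0, "z": 0, "ax": 0, "ay": 0, "az": 0},
    {"hand": 60, "x": 0, "y": 0, "z": 0, "ax": 0, "ay": 0, "az": 0},
    {"hand": 60, "x": 0, "y": 0, "z": -0.04, "ax": 0, "ay": 0, "az": 0},
    {"hand": 60, "x": -0.02, "y": 0, "z": -0.08, "ax": 0, "ay": 0, "az": 0},
    {"hand": 60, "x": -0.058, "y": 0, "z": -0.1, "ax": 0, "ay": 0, "az": 0},
    {"hand": 60, "x": -0.058, "y": 0, "z": -0.1, "ax": 0, "ay": 0, "az": 0},
    {"hand": 60, "x": -0.058, "y": 0, "z": -0.1, "ax": 0, "ay": 0, "az": 0},
  ],
)

```text
t: 5.5
tool_pos: [0.5129, 0.0318, 0.3173]
orientation: [-2.188, -2.253, 0.001]
force: [0.7, 0.7, 0.0]
opening: 0.0556
gripper_force: 0.0
```

```bash
cat >> h.py <<'E'
def look(name):
    s=read_state();p=camera_params('wrist');im,d=save('wrist',name);print(s['tool_pos'],s['force'].round(1))
    P=cloud(p,d);z=P[...,2];x,y=P[...,0],P[...,1]
    m=((z>.040)&(z<.054)&(x>.47)&(x<.56)).astype(np.uint8)
    n,l,st,c=cv2.connectedComponentsWithStats(m)
    for i in range(1,n):
        if st[i,4]>60: print(st[i],'y',np.percentile(y[l==i],[1,99]).round(4),'x',np.percentile(x[l==i],[1,99]).round(4),'z',np.percentile(z[l==i],[5,50,95]).round(4))
    return im,d,p
E
python3 - <<'E'
from h import *
look('w2')
E
```

```text
[0.51291085 0.03179425 0.31731945] [0.7 0.7 0. ]
[261 117  41  10 407] y [0.1046 0.1124] x [0.4944 0.5271] z [0.0454 0.0465 0.0476]
[ 261  149   43  126 4098] y [-0.0271  0.0841] x [0.4966 0.5305] z [0.0451 0.0471 0.0482]
[264 320  35  12 378] y [-0.0892 -0.0803] x [0.5    0.5332] z [0.0408 0.046  0.0474]
```

View pics/w2.png

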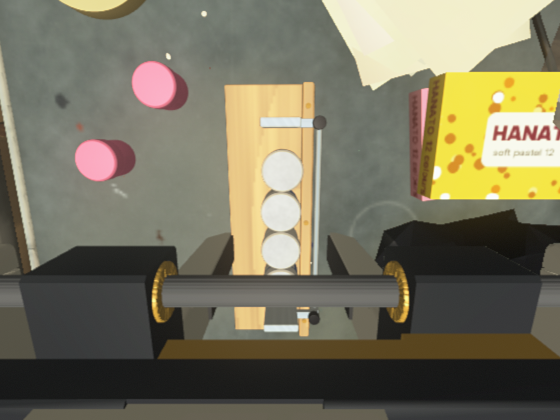

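The wrist view shows pot 1 still at (282,170), next to pot 2 and clear of the clip at (287,122). The light pads slipped over it, so I'll try again lower, at 12 N and with a small lift. Both clips are now measured, with inner faces at y≈0.1045 and y≈-0.081.

Call:
carry_out(
  targets=[
    {"hand": 60, "x": 0.036, "y": -0.001, "z": 0.04, "ax": 0, "ay": 0, "az": 0},
    {"hand": 60, "x": 0.036, "y": -0.001, "z": 0.07, "ax": 0, "ay": 0, "az": 0},
    {"hand": 60, "x": 0.036, "y": -0.001, "z": 0.1, "ax": 0, "ay": 0, "az": 0},
    {"hand": 60, "x": 0.036, "y": -0.001, "z": 0.106, "ax": 0, "ay": 0, "az": 0},
    {"hand": 60, "x": 0.036, "y": -0.001, "z": 0.106, "ax": 0, "ay": 0, "az": 0},
    {"hand": 30, "x": 0.036, "y": -0.001, "z": 0.106, "ax": 0, "ay": 0, "az": 0},
    {"hand": 30, "x": 0.036, "y": -0.001, "z": 0.106, "ax": 0, "ay": 0, "az": 0},
    {"hand": 30, "x": 0.036, "y": -0.001, "z": 0.105, "ax": 0, "ay": 0, "az": 0},
  ],
  newtons=12,
)

```text
t: 6.55
tool_pos: [0.5115, 0.0675, 0.2139]
orientation: [2.188, 2.254, 0.001]
force: [-0.0, 0.5, -1.4]
opening: 0.036
gripper_force: 12.0
```

Call:
carry_out(
  targets=[
    {"hand": 30, "x": 0, "y": 0, "z": -0.001, "ax": 0, "ay": 0, "az": 0},
    {"hand": 30, "x": 0.003, "y": 0, "z": -0.001, "ax": 0, "ay": 0, "az": 0},
    {"hand": 30, "x": 0.005, "y": 0, "z": -0.001, "ax": 0, "ay": 0, "az": 0},
  ],
)

```text
t: 6.92
tool_pos: [0.511, 0.0728, 0.2141]
orientation: [-2.188, -2.254, 0.0]
force: [0.7, 0.2, -0.4]
opening: 0.036
gripper_force: 12.0
```

Call:
carry_out(
  targets=[
    {"hand": 30, "x": 0.003, "y": 0, "z": 0, "ax": 0, "ay": 0, "az": 0},
    {"hand": 30, "x": 0.006, "y": 0, "z": 0, "ax": 0, "ay": 0, "az": 0},
    {"hand": 30, "x": 0.008, "y": 0, "z": 0, "ax": 0, "ay": 0, "az": 0},
    {"hand": 30, "x": 0.01, "y": 0, "z": 0, "ax": 0, "ay": 0, "az": 0},
    {"hand": 30, "x": 0.011, "y": 0, "z": 0, "ax": 0, "ay": 0, "az": 0},
  ],
)

```text
t: 7.55
tool_pos: [0.5107, 0.0837, 0.2142]
orientation: [2.188, 2.255, -0.0]
force: [-0.1, 0.9, -1.2]
opening: 0.036
gripper_force: 12.0
```

Call:
carry_out(
  targets=[
    {"hand": 30, "x": 0.001, "y": 0, "z": 0, "ax": 0, "ay": 0, "az": 0},
    {"hand": 30, "x": 0.0015, "y": 0, "z": 0, "ax": 0, "ay": 0, "az": 0},
  ],
)

```text
t: 7.8
tool_pos: [0.5107, 0.0851, 0.2142]
orientation: [2.188, 2.255, 0.0]
force: [0.1, -0.9, 0.5]
opening: 0.036
gripper_force: 12.0
```

Call:
carry_out(
  targets=[
    {"hand": 30, "x": 0.001, "y": 0, "z": 0, "ax": 0, "ay": 0, "az": 0},
    {"hand": 30, "x": 0.001, "y": 0, "z": 0, "ax": 0, "ay": 0, "az": 0},
  ],
)

```text
t: 8.05
tool_pos: [0.5107, 0.0859, 0.2142]
orientation: [2.188, 2.254, -0.0]
force: [-0.3, -1.2, -0.8]
opening: 0.0361
gripper_force: 12.0
```

Call:
carry_out(
  targets=[
    {"hand": 30, "x": 0.001, "y": 0, "z": 0, "ax": 0, "ay": 0, "az": 0},
    {"hand": 30, "x": 0.001, "y": 0, "z": 0, "ax": 0, "ay": 0, "az": 0},
  ],
)

```text
t: 8.3
tool_pos: [0.5107, 0.0863, 0.2142]
orientation: [2.187, 2.254, -0.002]
force: [1.1, -7.0, 1.1]
opening: 0.0361
gripper_force: 12.0
```

Contact at 7 N, with the TCP at y=0.0863, which agrees with the camera's clip position. Now pot 2: I'll open, pass along the row and grip.

Call:
carry_out(
  targets=[
    {"hand": 60, "x": 0, "y": 0, "z": 0, "ax": 0, "ay": 0, "az": 0},
    {"hand": 60, "x": 0, "y": 0, "z": 0, "ax": 0, "ay": 0, "az": 0},
    {"hand": 60, "x": -0.03, "y": 0, "z": 0.001, "ax": 0, "ay": 0, "az": 0},
    {"hand": 60, "x": -0.055, "y": 0, "z": 0.001, "ax": 0, "ay": 0, "az": 0},
    {"hand": 60, "x": -0.055, "y": 0, "z": 0.001, "ax": 0, "ay": 0, "az": 0},
    {"hand": 30, "x": -0.055, "y": 0, "z": 0.001, "ax": 0, "ay": 0, "az": 0},
    {"hand": 30, "x": -0.055, "y": 0, "z": 0.001, "ax": 0, "ay": 0, "az": 0},
    {"hand": 30, "x": -0.055, "y": 0, "z": 0, "ax": 0, "ay": 0, "az": 0},
  ],
)

```text
t: 9.3
tool_pos: [0.5122, 0.0327, 0.2141]
orientation: [-2.187, -2.255, 0.0]
force: [0.3, -0.2, -0.8]
opening: 0.0362
gripper_force: 12.0
```

Call:
carry_out(
  targets=[
    {"hand": 30, "x": 0, "y": 0, "z": -0.001, "ax": 0, "ay": 0, "az": 0},
    {"hand": 30, "x": 0.004, "y": 0, "z": -0.001, "ax": 0, "ay": 0, "az": 0},
    {"hand": 30, "x": 0.008, "y": 0, "z": -0.001, "ax": 0, "ay": 0, "az": 0},
    {"hand": 30, "x": 0.012, "y": 0, "z": -0.001, "ax": 0, "ay": 0, "az": 0},
    {"hand": 30, "x": 0.015, "y": 0, "z": -0.001, "ax": 0, "ay": 0, "az": 0},
    {"hand": 30, "x": 0.016, "y": 0, "z": -0.001, "ax": 0, "ay": 0, "az": 0},
  ],
)

```text
t: 10.05
tool_pos: [0.5118, 0.0483, 0.2152]
orientation: [-2.188, -2.255, 0.0]
force: [0.4, 0.4, -0.9]
opening: 0.0361
gripper_force: 12.0
```

Call:
carry_out(
  targets=[
    {"hand": 30, "x": 0.001, "y": 0, "z": 0, "ax": 0, "ay": 0, "az": 0},
    {"hand": 30, "x": 0.0015, "y": 0, "z": 0, "ax": 0, "ay": 0, "az": 0},
  ],
)

```text
t: 10.3
tool_pos: [0.5117, 0.0495, 0.2151]
orientation: [-2.188, -2.254, 0.0]
force: [0.1, 0.7, -1.1]
opening: 0.0359
gripper_force: 12.0
```

Call:
carry_out(
  targets=[
    {"hand": 30, "x": 0.001, "y": 0, "z": 0, "ax": 0, "ay": 0, "az": 0},
    {"hand": 30, "x": 0.001, "y": 0, "z": 0, "ax": 0, "ay": 0, "az": 0},
  ],
)

```text
t: 10.55
tool_pos: [0.5117, 0.0505, 0.2152]
orientation: [-2.188, -2.254, 0.0]
force: [0.6, 0.3, -0.3]
opening: 0.0361
gripper_force: 12.0
```

Call:
carry_out(
  targets=[
    {"hand": 30, "x": 0.0008, "y": 0, "z": 0, "ax": 0, "ay": 0, "az": 0},
    {"hand": 30, "x": 0.0008, "y": 0, "z": 0, "ax": 0, "ay": 0, "az": 0},
  ],
)

```text
t: 10.8
tool_pos: [0.5117, 0.0513, 0.2152]
orientation: [2.188, 2.254, -0.0]
force: [-0.4, -0.9, -0.3]
opening: 0.0361
gripper_force: 12.0
```

Call:
carry_out(
  targets=[
    {"hand": 30, "x": 0.0008, "y": 0, "z": 0, "ax": 0, "ay": 0, "az": 0},
    {"hand": 30, "x": 0.0008, "y": 0, "z": 0, "ax": 0, "ay": 0, "az": 0},
  ],
)

```text
t: 11.05
tool_pos: [0.5117, 0.0517, 0.2152]
orientation: [2.187, 2.254, -0.001]
force: [-0.2, -4.8, -0.9]
opening: 0.036
gripper_force: 12.0
```

Call:
carry_out(
  targets=[
    {"hand": 60, "x": 0, "y": 0, "z": 0, "ax": 0, "ay": 0, "az": 0},
    {"hand": 60, "x": 0, "y": 0, "z": 0, "ax": 0, "ay": 0, "az": 0},
    {"hand": 60, "x": -0.04, "y": 0, "z": 0.001, "ax": 0, "ay": 0, "az": 0},
    {"hand": 60, "x": -0.08, "y": 0, "z": 0.001, "ax": 0, "ay": 0, "az": 0},
    {"hand": 60, "x": -0.094, "y": 0, "z": 0.001, "ax": 0, "ay": 0, "az": 0},
    {"hand": 60, "x": -0.094, "y": 0, "z": 0.001, "ax": 0, "ay": 0, "az": 0},
    {"hand": 30, "x": -0.094, "y": 0, "z": 0.001, "ax": 0, "ay": 0, "az": 0},
    {"hand": 30, "x": -0.094, "y": 0, "z": 0.001, "ax": 0, "ay": 0, "az": 0},
  ],
)

```text
t: 12.05
tool_pos: [0.5145, -0.0408, 0.2141]
orientation: [-2.186, -2.256, -0.0]
force: [0.6, 0.3, -0.3]
opening: 0.0403
gripper_force: 0.0
```

Call:
carry_out(
  targets=[
    {"hand": 30, "x": 0, "y": 0, "z": -0.001, "ax": 0, "ay": 0, "az": 0},
    {"hand": 30, "x": -0.001, "y": 0, "z": -0.002, "ax": 0, "ay": 0, "az": 0},
    {"hand": 30, "x": -0.005, "y": 0, "z": -0.002, "ax": 0, "ay": 0, "az": 0},
    {"hand": 30, "x": -0.009, "y": 0, "z": -0.002, "ax": 0, "ay": 0, "az": 0},
    {"hand": 30, "x": -0.013, "y": 0, "z": -0.002, "ax": 0, "ay": 0, "az": 0},
    {"hand": 30, "x": -0.016, "y": 0, "z": -0.002, "ax": 0, "ay": 0, "az": 0},
    {"hand": 30, "x": -0.018, "y": 0, "z": -0.002, "ax": 0, "ay": 0, "az": 0},
  ],
)

```text
t: 12.92
tool_pos: [0.515, -0.0601, 0.2162]
orientation: [-2.188, -2.254, -0.0]
force: [-0.2, 0.2, -0.0]
opening: 0.0361
gripper_force: 12.0
```

Call:
carry_out(
  targets=[
    {"hand": 30, "x": -0.001, "y": 0, "z": 0, "ax": 0, "ay": 0, "az": 0},
    {"hand": 30, "x": -0.0015, "y": 0, "z": 0, "ax": 0, "ay": 0, "az": 0},
  ],
)

```text
t: 13.18
tool_pos: [0.5151, -0.0613, 0.2162]
orientation: [-2.188, -2.254, 0.0]
force: [-0.3, 1.1, -0.2]
opening: 0.036
gripper_force: 12.0
```

Call:
carry_out(
  targets=[
    {"hand": 30, "x": -0.001, "y": 0, "z": 0, "ax": 0, "ay": 0, "az": 0},
    {"hand": 30, "x": -0.001, "y": 0, "z": 0, "ax": 0, "ay": 0, "az": 0},
  ],
)

```text
t: 13.42
tool_pos: [0.5151, -0.0623, 0.2162]
orientation: [2.188, 2.255, 0.0]
force: [0.4, 0.5, -0.4]
opening: 0.0362
gripper_force: 12.0
```

Call:
carry_out(
  targets=[
    {"hand": 30, "x": -0.0008, "y": 0, "z": 0, "ax": 0, "ay": 0, "az": 0},
    {"hand": 30, "x": -0.0008, "y": 0, "z": 0, "ax": 0, "ay": 0, "az": 0},
  ],
)

```text
t: 13.68
tool_pos: [0.5151, -0.0628, 0.2162]
orientation: [-2.187, -2.254, -0.001]
force: [-0.2, 2.7, 0.4]
opening: 0.036
gripper_force: 12.0
```

Pot 4 meets its stop at 2.7 N. Next is pot 3.

Call:
carry_out(
  targets=[
    {"hand": 60, "x": 0, "y": 0, "z": 0, "ax": 0, "ay": 0, "az": 0},
    {"hand": 60, "x": 0, "y": 0, "z": 0, "ax": 0, "ay": 0, "az": 0},
    {"hand": 60, "x": 0.03, "y": 0, "z": 0.002, "ax": 0, "ay": 0, "az": 0},
    {"hand": 60, "x": 0.058, "y": 0, "z": 0.002, "ax": 0, "ay": 0, "az": 0},
    {"hand": 60, "x": 0.058, "y": 0, "z": 0.002, "ax": 0, "ay": 0, "az": 0},
    {"hand": 30, "x": 0.058, "y": 0, "z": 0.002, "ax": 0, "ay": 0, "az": 0},
    {"hand": 30, "x": 0.058, "y": 0, "z": 0.002, "ax": 0, "ay": 0, "az": 0},
    {"hand": 30, "x": 0.058, "y": 0, "z": 0.001, "ax": 0, "ay": 0, "az": 0},
  ],
)

```text
t: 14.68
tool_pos: [0.5134, -0.0058, 0.2151]
orientation: [-2.189, -2.253, 0.0]
force: [0.4, -0.6, -0.5]
opening: 0.0363
gripper_force: 12.0
```

Call:
carry_out(
  targets=[
    {"hand": 30, "x": 0, "y": 0, "z": -0.001, "ax": 0, "ay": 0, "az": 0},
    {"hand": 30, "x": -0.003, "y": 0, "z": -0.001, "ax": 0, "ay": 0, "az": 0},
    {"hand": 30, "x": -0.007, "y": 0, "z": -0.001, "ax": 0, "ay": 0, "az": 0},
    {"hand": 30, "x": -0.011, "y": 0, "z": -0.001, "ax": 0, "ay": 0, "az": 0},
    {"hand": 30, "x": -0.015, "y": 0, "z": -0.001, "ax": 0, "ay": 0, "az": 0},
    {"hand": 30, "x": -0.018, "y": 0, "z": -0.001, "ax": 0, "ay": 0, "az": 0},
    {"hand": 30, "x": -0.019, "y": 0, "z": -0.001, "ax": 0, "ay": 0, "az": 0},
  ],
)

```text
t: 15.55
tool_pos: [0.514, -0.0244, 0.2162]
orientation: [2.188, 2.254, 0.0]
force: [-0.3, 0.6, -0.6]
opening: 0.0361
gripper_force: 12.0
```

Call:
carry_out(
  targets=[
    {"hand": 30, "x": -0.001, "y": 0, "z": 0, "ax": 0, "ay": 0, "az": 0},
    {"hand": 30, "x": -0.001, "y": 0, "z": 0, "ax": 0, "ay": 0, "az": 0},
  ],
)

```text
t: 15.8
tool_pos: [0.514, -0.0251, 0.2162]
orientation: [-2.188, -2.254, 0.0]
force: [-0.3, -0.3, 0.1]
opening: 0.0364
gripper_force: 12.0
```

Call:
carry_out(
  targets=[
    {"hand": 30, "x": -0.001, "y": 0, "z": 0, "ax": 0, "ay": 0, "az": 0},
    {"hand": 30, "x": -0.001, "y": 0, "z": 0, "ax": 0, "ay": 0, "az": 0},
  ],
)

```text
t: 16.05
tool_pos: [0.514, -0.0261, 0.2162]
orientation: [2.188, 2.255, 0.0]
force: [-0.0, -0.1, -0.3]
opening: 0.0359
gripper_force: 12.0
```

Call:
carry_out(
  targets=[
    {"hand": 30, "x": -0.0008, "y": 0, "z": 0, "ax": 0, "ay": 0, "az": 0},
    {"hand": 30, "x": -0.0008, "y": 0, "z": 0, "ax": 0, "ay": 0, "az": 0},
  ],
)

```text
t: 16.3
tool_pos: [0.5141, -0.027, 0.2162]
orientation: [2.188, 2.254, 0.0]
force: [0.6, 0.3, -1.5]
opening: 0.0357
gripper_force: 12.0
```

Call:
carry_out(
  targets=[
    {"hand": 30, "x": -0.0008, "y": 0, "z": 0, "ax": 0, "ay": 0, "az": 0},
    {"hand": 30, "x": -0.0008, "y": 0, "z": 0, "ax": 0, "ay": 0, "az": 0},
  ],
)

```text
t: 16.55
tool_pos: [0.514, -0.0277, 0.2162]
orientation: [-2.188, -2.254, 0.0]
force: [-0.2, 0.7, -1.3]
opening: 0.0361
gripper_force: 12.0
```

Call:
carry_out(
  targets=[
    {"hand": 30, "x": -0.0006, "y": 0, "z": 0, "ax": 0, "ay": 0, "az": 0},
    {"hand": 30, "x": -0.0006, "y": 0, "z": 0, "ax": 0, "ay": 0, "az": 0},
  ],
)

```text
t: 16.8
tool_pos: [0.5141, -0.0281, 0.2162]
orientation: [-2.187, -2.254, -0.001]
force: [-0.6, 2.6, 0.5]
opening: 0.0362
gripper_force: 12.0
```

Pot 3 is in contact at 2.6 N. I'll release, rise, turn the gripper and go over to the red pot.

Call:
carry_out(
  targets=[
    {"hand": 60, "x": 0, "y": 0, "z": 0, "ax": 0, "ay": 0, "az": 0},
    {"hand": 60, "x": 0, "y": 0, "z": 0, "ax": 0, "ay": 0, "az": 0},
    {"hand": 60, "x": 0, "y": 0, "z": -0.05, "ax": 0, "ay": 0, "az": 0},
    {"hand": 60, "x": 0, "y": 0, "z": -0.1, "ax": 0, "ay": 0, "az": 0.1},
    {"hand": 60, "x": -0.05, "y": 0, "z": -0.115, "ax": 0, "ay": 0, "az": 0.28},
    {"hand": 60, "x": -0.1, "y": 0, "z": -0.115, "ax": 0, "ay": 0, "az": 0.46},
    {"hand": 60, "x": -0.15, "y": 0, "z": -0.115, "ax": 0, "ay": 0, "az": 0.64},
    {"hand": 60, "x": -0.185, "y": 0, "z": -0.115, "ax": 0, "ay": 0, "az": 0.82},
  ],
)

```text
t: 17.8
tool_pos: [0.5194, -0.2155, 0.3314]
orientation: [2.909, 1.185, 0.0]
force: [0.2, 0.4, -0.5]
opening: 0.0558
gripper_force: 0.0
```

Call:
carry_out(
  targets=[
    {"hand": 60, "x": 0, "y": 0, "z": 0, "ax": 0, "ay": 0, "az": 0.18},
    {"hand": 60, "x": 0, "y": 0, "z": 0, "ax": 0, "ay": 0, "az": 0.36},
    {"hand": 60, "x": 0, "y": 0, "z": 0, "ax": 0, "ay": 0, "az": 0.54},
    {"hand": 60, "x": 0, "y": 0, "z": 0, "ax": 0, "ay": 0, "az": 0.72},
    {"hand": 60, "x": 0, "y": 0, "z": 0, "ax": 0, "ay": 0, "az": 0.78},
    {"hand": 60, "x": 0, "y": 0, "z": 0, "ax": 0, "ay": 0, "az": 0.78},
  ],
)

```text
t: 18.55
tool_pos: [0.5196, -0.2134, 0.3312]
orientation: [3.141, 0.002, -0.0]
force: [0.4, -0.7, -0.7]
opening: 0.0554
gripper_force: 0.0
```

Run:
```python
from h import *
s=read_state();p=camera_params('wrist');im,d=save('wrist','w3');print(s['tool_pos'],s['q'].round(2))
P=cloud(p,d);z=P[...,2];x,y=P[...,0],P[...,1]
m=((z>.035)&(z<.05)&(y<-.16)&(y>-.27)&(x<.6)).astype(np.uint8)
n,l,st,c=cv2.connectedComponentsWithStats(m)
for i in range(1,n):
    if st[i,4]>60: print(st[i],onz(p,*c[i],.041).round(4),np.percentile(y[l==i],[1,99]).round(4),'x',np.percentile(x[l==i],[1,99]).round(4),'z',np.percentile(z[l==i],[5,50,95]).round(4))
print(shift(.5458,-.2132,.21,-np.pi/2))
im,d=save('top','t3');p=camera_params('top');P=cloud(p,d);z=P[...,2];x,y=P[...,0],P[...,1]
for a in np.arange(.48,.62,.01):
    m=(x>a)&(x<a+.01)&(y>-.31)&(y<-.12)&(z<.2);print(a.round(2),np.nanmax(z[m]).round(3) if m.any() else None,end='; ')
cv2.imwrite('pics/c4.png',np.hstack([cv2.resize(im[165:240,185:325],(560,300),interpolation=2)]))
```

```text
[ 0.51958755 -0.21336615  0.33117337] [-0.48  0.07  1.68 -0.    1.38  1.09]
[ 261  158   39   39 1197] [ 0.5464 -0.213   0.041 ] [-0.2294 -0.196 ] x [0.5294 0.5629] z [0.0395 0.0411 0.0423]
(array([ 2.620e-02, -1.000e-04,  1.212e-01]), array([0.0002, 0.    , 0.0022]))
0.48 0.003; 0.49 0.004; 0.5 0.004; 0.51 0.195; 0.52 0.003; 0.53 0.028; 0.54 0.003; 0.55 0.003; 0.56 0.002; 0.57 0.003; 0.58 0.005; 0.59 0.003; 0.6 0.004; 0.61 0.091; 0.62 0.101;
```

View pics/c4.png

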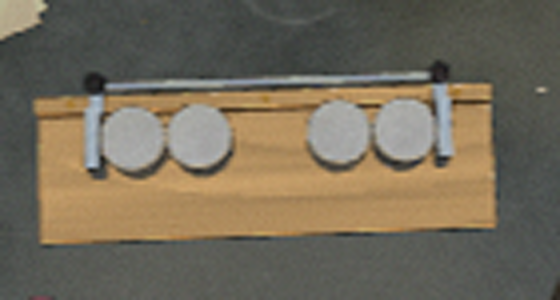

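The top view shows both pairs pushed out to the stops, with lids at (133,139), (200,137), (340,132) and (403,130), and a clear gap in the middle. Now I'll grasp the red pot.

Call:
carry_out(
  targets=[
    {"hand": 60, "x": 0.027, "y": 0, "z": 0.05, "ax": 0, "ay": 0, "az": 0},
    {"hand": 60, "x": 0.027, "y": 0, "z": 0.09, "ax": 0, "ay": 0, "az": 0},
    {"hand": 60, "x": 0.027, "y": 0, "z": 0.122, "ax": 0, "ay": 0, "az": 0},
    {"hand": 60, "x": 0.027, "y": 0, "z": 0.123, "ax": 0, "ay": 0, "az": 0},
    {"hand": 60, "x": 0.027, "y": 0, "z": 0.123, "ax": 0, "ay": 0, "az": 0},
    {"hand": 30, "x": 0.027, "y": 0, "z": 0.123, "ax": 0, "ay": 0, "az": 0},
    {"hand": 30, "x": 0.027, "y": 0, "z": 0.123, "ax": 0, "ay": 0, "az": 0},
    {"hand": 30, "x": 0.027, "y": 0, "z": 0.121, "ax": 0, "ay": 0, "az": 0},
  ],
  newtons=20,
)

```text
t: 19.65
tool_pos: [0.5468, -0.2133, 0.2109]
orientation: [3.141, 0.001, 0.001]
force: [0.4, 0.2, -0.6]
opening: 0.0359
gripper_force: 20.0
```

Call:
carry_out(
  targets=[
    {"hand": 30, "x": 0, "y": 0, "z": 0, "ax": 0, "ay": 0, "az": 0},
    {"hand": 30, "x": 0, "y": 0, "z": -0.02, "ax": 0, "ay": 0, "az": 0},
    {"hand": 30, "x": 0, "y": 0, "z": -0.06, "ax": 0, "ay": 0, "az": 0},
  ],
)

```text
t: 20.02
tool_pos: [0.5458, -0.2128, 0.2699]
orientation: [-3.14, -0.001, 0.005]
force: [1.0, -0.9, -0.1]
opening: 0.0357
gripper_force: 20.0
```

Run:
```python
from h import *
s=read_state();print(s['tool_pos'],s['force'],s['opening'])
print(shift(.478,.0130,.275,.029))
```

```text
[ 0.54580606 -0.2128261   0.26988925] [ 1.000728   -0.89707339 -0.13241239] 0.03570410196562039
(array([-0.0676, -0.2259, -0.0045]), array([-4.100e-03,  1.300e-03, -1.599e+00]))
```

Call:
carry_out(
  targets=[
    {"hand": 30, "x": -0.06, "y": -0.03, "z": -0.015, "ax": 0, "ay": 0, "az": -0.18},
    {"hand": 30, "x": -0.06, "y": -0.06, "z": -0.015, "ax": 0, "ay": 0, "az": -0.36},
    {"hand": 30, "x": -0.06, "y": -0.09, "z": -0.015, "ax": 0, "ay": 0, "az": -0.54},
    {"hand": 30, "x": -0.06, "y": -0.12, "z": -0.015, "ax": 0, "ay": 0, "az": -0.72},
    {"hand": 30, "x": -0.06, "y": -0.15, "z": -0.015, "ax": 0, "ay": 0, "az": -0.9},
    {"hand": 30, "x": -0.06, "y": -0.18, "z": -0.015, "ax": 0, "ay": 0, "az": -1.08},
    {"hand": 30, "x": -0.06, "y": -0.21, "z": -0.015, "ax": 0, "ay": 0, "az": -1.26},
    {"hand": 30, "x": -0.06, "y": -0.224, "z": -0.015, "ax": 0, "ay": 0, "az": -1.44},
  ],
)

```text
t: 21.02
tool_pos: [0.4866, 0.0122, 0.2867]
orientation: [2.353, 2.08, 0.002]
force: [-0.0, 0.5, 0.1]
opening: 0.036
gripper_force: 20.0
```

Call:
carry_out(
  targets=[
    {"hand": 30, "x": 0, "y": 0, "z": 0, "ax": 0, "ay": 0, "az": -0.158},
    {"hand": 30, "x": 0, "y": 0, "z": 0, "ax": 0, "ay": 0, "az": -0.158},
    {"hand": 30, "x": 0, "y": 0, "z": 0, "ax": 0, "ay": 0, "az": -0.158},
  ],
)

```text
t: 21.4
tool_pos: [0.4866, 0.0106, 0.2859]
orientation: [2.194, 2.248, 0.001]
force: [0.5, -0.6, -0.7]
opening: 0.0356
gripper_force: 20.0
```

Run:
```python
from h import *
im,d,p=look('w4');print(shift(.485,.0113,.217,.029),read_state()['opening'])
im,d=save('scene','s4');cv2.imwrite('pics/c5.png',cv2.resize(im[170:290,210:350],None,fx=4,fy=4,interpolation=2))
```

```text
[0.48661329 0.01055283 0.28594285] [ 0.5 -0.6 -0.7]
[ 291   83   51  113 4530] y [0.0344 0.1116] x [0.4938 0.5278] z [0.0454 0.047  0.0482]
[291 307  40  27 890] y [-0.0883 -0.0623] x [0.4986 0.5306] z [0.044  0.0469 0.048 ]
(array([ 0.0008, -0.0016,  0.0687]), array([ 0.0007,  0.0001, -0.0043])) 0.03602072954694834
```

View pics/c5.png

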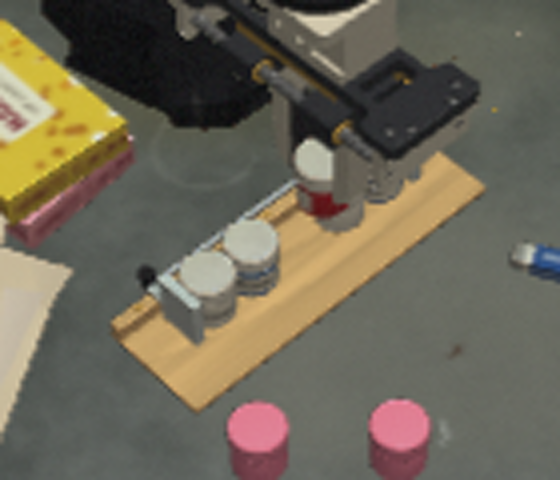

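The red pot hangs upright over the apron, crop (330,190), opposite the gap. I'll lower it in front of the row.

Call:
carry_out(
  targets=[
    {"hand": 30, "x": 0.0005, "y": -0.001, "z": 0.03, "ax": 0, "ay": 0, "az": -0.004},
    {"hand": 30, "x": 0.0005, "y": -0.001, "z": 0.055, "ax": 0, "ay": 0, "az": -0.004},
    {"hand": 30, "x": 0.0005, "y": -0.001, "z": 0.066, "ax": 0, "ay": 0, "az": -0.004},
    {"hand": 30, "x": 0.0005, "y": -0.001, "z": 0.067, "ax": 0, "ay": 0, "az": -0.004},
    {"hand": 30, "x": 0.0005, "y": -0.001, "z": 0.067, "ax": 0, "ay": 0, "az": -0.004},
  ],
)

```text
t: 22.12
tool_pos: [0.486, 0.0111, 0.2192]
orientation: [2.185, 2.255, 0.001]
force: [-0.1, 0.5, -0.5]
opening: 0.036
gripper_force: 20.0
```

Call:
carry_out(
  targets=[
    {"hand": 30, "x": 0, "y": 0, "z": 0.001, "ax": 0, "ay": 0, "az": 0},
    {"hand": 30, "x": 0, "y": 0, "z": 0.001, "ax": 0, "ay": 0, "az": 0},
  ],
)

```text
t: 22.38
tool_pos: [0.4857, 0.0112, 0.2178]
orientation: [2.185, 2.256, 0.001]
force: [0.3, -0.3, -0.1]
opening: 0.0361
gripper_force: 20.0
```

Call:
carry_out(
  targets=[
    {"hand": 30, "x": 0, "y": 0.003, "z": 0, "ax": 0, "ay": 0, "az": 0},
    {"hand": 30, "x": 0, "y": 0.006, "z": 0, "ax": 0, "ay": 0, "az": 0},
    {"hand": 30, "x": 0, "y": 0.009, "z": 0, "ax": 0, "ay": 0, "az": 0},
    {"hand": 30, "x": 0, "y": 0.012, "z": 0, "ax": 0, "ay": 0, "az": 0},
    {"hand": 30, "x": 0, "y": 0.014, "z": 0, "ax": 0, "ay": 0, "az": 0},
  ],
)

```text
t: 23.0
tool_pos: [0.4996, 0.0117, 0.2172]
orientation: [-2.186, -2.257, 0.0]
force: [-0.2, 0.4, -0.5]
opening: 0.0358
gripper_force: 20.0
```

Call:
carry_out(
  targets=[
    {"hand": 30, "x": 0, "y": 0.002, "z": 0, "ax": 0, "ay": 0, "az": 0},
    {"hand": 30, "x": 0, "y": 0.004, "z": 0, "ax": 0, "ay": 0, "az": 0},
    {"hand": 30, "x": 0, "y": 0.006, "z": 0, "ax": 0, "ay": 0, "az": 0},
  ],
)

```text
t: 23.38
tool_pos: [0.5056, 0.0118, 0.2172]
orientation: [2.186, 2.257, 0.0]
force: [-0.6, -1.0, -0.2]
opening: 0.0356
gripper_force: 20.0
```

Call:
carry_out(
  targets=[
    {"hand": 30, "x": 0, "y": 0.002, "z": 0, "ax": 0, "ay": 0, "az": 0},
    {"hand": 30, "x": 0, "y": 0.004, "z": 0, "ax": 0, "ay": 0, "az": 0},
    {"hand": 30, "x": 0, "y": 0.004, "z": 0, "ax": 0, "ay": 0, "az": 0},
  ],
)

```text
t: 23.75
tool_pos: [0.5095, 0.012, 0.2172]
orientation: [-2.186, -2.257, -0.0]
force: [0.0, -0.1, -0.4]
opening: 0.0363
gripper_force: 20.0
```

Call:
carry_out(
  targets=[
    {"hand": 30, "x": 0, "y": 0.0015, "z": 0, "ax": 0, "ay": 0, "az": 0},
    {"hand": 30, "x": 0, "y": 0.003, "z": 0, "ax": 0, "ay": 0, "az": 0},
    {"hand": 30, "x": 0, "y": 0.003, "z": 0.001, "ax": 0, "ay": 0, "az": 0},
    {"hand": 30, "x": 0, "y": 0.003, "z": 0.001, "ax": 0, "ay": 0, "az": 0},
  ],
)

```text
t: 24.25
tool_pos: [0.5123, 0.0121, 0.216]
orientation: [-2.185, -2.257, 0.0]
force: [-0.5, 0.5, -0.4]
opening: 0.0357
gripper_force: 20.0
```

Call:
carry_out(
  targets=[
    {"hand": 30, "x": 0, "y": 0, "z": 0.0007, "ax": 0, "ay": 0, "az": 0},
    {"hand": 30, "x": 0, "y": 0, "z": 0.0007, "ax": 0, "ay": 0, "az": 0},
  ],
)

```text
t: 24.5
tool_pos: [0.5124, 0.012, 0.2159]
orientation: [-2.185, -2.257, 0.0]
force: [-2.8, 0.1, 5.4]
opening: 0.036
gripper_force: 20.0
```

Call:
carry_out(
  targets=[
    {"hand": 30, "x": 0, "y": 0, "z": 0.0006, "ax": 0, "ay": 0, "az": 0},
    {"hand": 30, "x": 0, "y": 0, "z": 0.0006, "ax": 0, "ay": 0, "az": 0},
  ],
)

```text
t: 24.75
tool_pos: [0.5125, 0.012, 0.2159]
orientation: [-2.185, -2.257, 0.0]
force: [-5.7, 0.7, 10.1]
opening: 0.0358
gripper_force: 20.0
```

The pot is on the floor. I'll ease off, release and rise.

Call:
carry_out(
  targets=[
    {"hand": 30, "x": 0, "y": 0, "z": -0.001, "ax": 0, "ay": 0, "az": 0},
    {"hand": 60, "x": 0, "y": 0, "z": -0.001, "ax": 0, "ay": 0, "az": 0},
    {"hand": 60, "x": 0, "y": 0, "z": -0.001, "ax": 0, "ay": 0, "az": 0},
    {"hand": 60, "x": 0, "y": 0, "z": -0.001, "ax": 0, "ay": 0, "az": 0},
    {"hand": 60, "x": 0, "y": 0, "z": -0.03, "ax": 0, "ay": 0, "az": 0},
    {"hand": 60, "x": 0, "y": 0, "z": -0.08, "ax": 0, "ay": 0, "az": 0},
    {"hand": 60, "x": -0.04, "y": 0, "z": -0.13, "ax": 0, "ay": 0, "az": 0},
    {"hand": 60, "x": -0.1, "y": 0, "z": -0.13, "ax": 0, "ay": 0, "az": 0},
  ],
)

```text
t: 25.75
tool_pos: [0.5173, -0.0881, 0.3504]
orientation: [2.176, 2.255, 0.008]
force: [1.0, -0.5, -0.3]
opening: 0.0556
gripper_force: 0.0
```

Call:
carry_out(
  targets=[
    {"hand": 60, "x": -0.06, "y": -0.02, "z": 0, "ax": 0, "ay": 0, "az": 0},
    {"hand": 60, "x": -0.12, "y": -0.04, "z": 0, "ax": 0, "ay": 0, "az": 0},
    {"hand": 60, "x": -0.15, "y": -0.05, "z": 0, "ax": 0, "ay": 0, "az": 0},
    {"hand": 60, "x": -0.15, "y": -0.05, "z": 0, "ax": 0, "ay": 0, "az": 0},
  ],
)

```text
t: 26.25
tool_pos: [0.4696, -0.2415, 0.3448]
orientation: [-2.19, -2.253, 0.001]
force: [0.0, 1.3, 0.2]
opening: 0.0556
gripper_force: 0.0
```

Run:
```python
from h import *
im,d=save('top','t5');p=camera_params('top');P=cloud(p,d);z=P[...,2];x,y=P[...,0],P[...,1]
im2,_=save('scene','s5')
cv2.imwrite('pics/c6.png',np.vstack([cv2.resize(im[170:235,185:325],(560,260),interpolation=2),cv2.resize(im2[190:270,230:350],(480,320),interpolation=2)[:, :].copy() if 0 else cv2.resize(im2[190:270,225:345],(560,340),interpolation=2)]))
c=cv2.HoughCircles(cv2.resize(im[180:215,205:305],None,fx=3,fy=3,interpolation=2)[...,0],3,1,42,param1=120,param2=12,minRadius=22,maxRadius=29)
for a in sorted(c[0].tolist()):
    q=onz(p,(a[0]+1)/3-.33+205,(a[1]+1)/3-.33+180,.047);yy=q[1]-.0127;print(q.round(4),'rack y',yy.round(4),'x',(q[0]-.513+.029*yy).round(4),'lid z',np.nanmedian(z[int(a[1]/3+180)-3:int(a[1]/3+180)+4,int(a[0]/3+205)-3:int(a[0]/3+205)+4]).round(4))
```

```text
[0.5137 0.0843 0.047 ] rack y 0.0716 x 0.0028 lid z 0.0465
[0.5121 0.0473 0.047 ] rack y 0.0346 x 0.0001 lid z 0.0472
[0.5135 0.0073 0.047 ] rack y -0.0054 x 0.0003 lid z 0.0466
[ 0.5126 -0.0285  0.047 ] rack y -0.0412 x -0.0016 lid z 0.0463
[ 0.5185 -0.0653  0.047 ] rack y -0.078 x 0.0032 lid z 0.0464
```

View pics/c6.png

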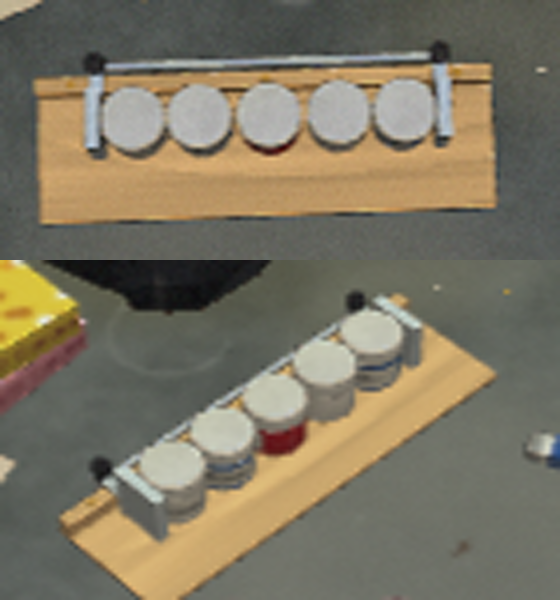

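The pictures show five pots in line between the stops with the red one in the middle, and all lids at about 47 mm. The gripper is clear of everything.

```bash
python3 -c "
from plant import robot
print(robot.close_job())"
```

```text
the job is handed in; nothing more can be done
None
```

The red pot stands in the middle of the row, in line with two pots on either side; highest contact force read was about 10 N, the bear, tape and eraser were not touched, and the job is handed in (no verdict was returned).

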